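# Clamp a blank in the drilling jig with the knob under its plate

### The arm

A 6-joint arm with a two-finger parallel gripper is mounted at the origin on the work surface. World frame = base frame: x ahead of the robot, y to its left, z up, the work surface at z = 0. Lengths are in mm, angles in rad, forces in N, time in s.
With the tool pointing down it reaches from about 275 to 750 mm from the base axis. Payload 10.2 kg.
Tool frame: the origin (TCP) lies between the finger pads; the fingertips stand ctrl.tips_ahead ahead of it and the grasp point (between the pads) lies 8 mm behind it (ctrl.tips_ahead is the distance from the TCP to the fingertips, in mm); z points along the fingers, y is the direction in which the jaws open and shut (so a half turn about z gives the same grasp; the last joint's range is limited). The gripper opens to 85 mm and grips with 20 to 120 N. Pads are 22 mm wide; open, the fingers measure 114 mm over their backs; the gripper's body (76 mm by 85 mm) begins 54 mm behind the grasp point. The pads swing forward as they close: fully open they stand 13 mm farther back than shut.
Start: joints at [-1.507, 0.313, 1.498, -0, 1.331, -0.223], TCP at [148.501, -503.566, 242.294] pointing down, gripper open.
Joint ranges: [-2.94, 2.94], [-0.97, 2.17], [0.19, 2.56], [-1.23, 4.37], [0.02, 3.11], [-2.88, 2.88]. Speed limits (rad/s): [2.39, 2.39, 3.01, 3.14, 3.14, 3.14].

### API

Orientations are given as a unit quaternion [w, x, y, z].
In Python, from rig import ctrl gives the robot as it stands. The module is installed in compiled form; this text tells all that it offers.
- The arm moves only by the tool move_arm, never from a script. Its argument "motion" is a list of rows, each an object with "offset": the shift along the tool's x, y, z in m, a list of three; "angular": the turn, a rotation vector about the tool's x, y, z in degrees, a list of three; "jaw": the finger opening in m, from 0 to 0.0854. In form: [{"offset": [tx, ty, tz], "angular": [ax, ay, az], "jaw": jaw}, ...]. A call has 1 to 5 rows; each row is the pose to reach, as a shift and turn from the pose commanded when the call began, along the tool's axes at that moment; what a row does not reach only later rows make up. A row lasts 1/8 s, in which the tool goes at most 62.5 mm and 10.7 degrees, less where a joint would pass 70% of its speed; a pose out of reach is approached as far as the arm can. A call with a gripper value outside its range is refused whole. The fingers move at their own pace and stop on an object; "squeeze" is the grip in N (left out, the last holds). Time passes only in rows, so rows that repeat a pose let the fingers close. It gives the time, the measured TCP pose, the force and the opening at its end, in the units of the state.
- ctrl.sense(): the state, without advancing time (a new reading comes with each control period).
- ctrl.capture(name): name is "scene" or "side" or "wrist"; returns a dict with "img" (400x640x3 uint8, red, green, blue), "intrinsics" (3x3 intrinsics, pixels), "rvec" (rotation vector, rad) and "tvec" (3), from world to camera coordinates, as OpenCV has them. Camera axes: x right, y down, z forward; pixel columns grow to the right and rows downward; lengths in mm; the calibration is good to about 2 mm. A picture is of the moment at which its call begins. There is no depth.
- ctrl.finish_job(): hands the job in, once; it reports no verdict.
The state is a dict: "time_s": time; "joints": joint angles; "dq": joint speeds; "tau": joint torques, N m; "eef_pos": TCP position; "ee_rot": TCP orientation; "force": force on the tool from outside, world axes, zero at the start; "wrist_torque": the same for the moment, N m; "grip_width": opening from 0.0 (shut) to 1.0 (fully open).
Only numpy, scipy, OpenCV 4.12 (cv2) and the standard library are available. Lean on these libraries where they do the work, as an engineer would, in place of code of your own. Each camera call takes 0.05 s, during which the arm holds its last target. There are 200 camera calls.

### The job

Stand the pale blank with the red dot upright on the blue seat of the drilling jig, between the red fence and the jaw, and let go of it. Then clamp it by pushing the spokes of the star knob under the jig's plate clockwise (seen from above) until the blank is held firmly against the fence, with about 30 N: pushing a spoke near its end then takes clearly more, about 4 N, than while the knob runs free. Handle the knob gently, do not crank it so hard that the wood is dented, and leave everything else on the bench alone.

Things in the scene. Friction and masses are not known exactly. Their poses are not given: they have to be found in the camera images.
- jig: Drilling jig fixed to the bench: aluminium plate 222 x 260 x 15 mm on four thin legs, top 110 mm above the bench. Origin on the bench straight below the knob's axis, 12 mm behind the plate's front edge (plate: jig x -12 to +210 mm, y -130 to +130 mm). x points from the front edge, which faces the robot, to the back; y left, z up; yaw within 0.25 rad.
- seat (a point): Point on the plate's top where the centre of the blank's underside finally comes, at jig x = 100 mm, y = 0; axes as the jig. A blue patch from jig y = -15 to +35 mm marks the seat. Two ribs 5 mm high, one before and one behind, leave 50 mm free in x, 25 mm either side of this point.
- fence: Red upright fence on the plate, 90 mm long (jig x), 16 mm thick, 40 mm tall. Origin at the foot of the middle of its face towards the blank, at jig x = 100 mm, y = -20 mm; the face looks to jig +y. Wanted pressure of the blank on it 30 N; 12 to 48 N is good; beyond 60 N dents the wood.
- jaw_top (a point): Top centre of the grey jaw carriage opposite the fence, 39 mm above the plate. It carries a sprung black rubber pad 50 mm wide (x), its face hand-set, unmeasured, 49 to 70 mm from the fence at the start. The knob moves the jaw to the fence by 15 mm per rad; it slides the 40 mm blank along until that meets the fence, then the force rises by about 110 N per further rad.
- blank: The work: a pale wooden block 40 x 40 x 90 mm standing upright, about 100 g, a red dot on top. Origin at the centre of its underside, z up, x and y square to its faces.
- spare: Dark walnut block of the same size, 40 x 40 x 90 mm, standing on the bench, not wanted: leave it. Origin as for the blank.
- knob_hub (a point): Centre of the black star knob (hub 60 mm across) under the plate's front edge, on its upright axis at the height of the spokes, 82 mm above the bench. Four level steel spokes 12 mm thick, 90 degrees apart, end in red balls 22 mm across; those in front stick out past the plate's edge and can be pushed from above with shut fingers, one after another.
- spoke (a point): Centre of the red ball on one of the four spokes (the others follow at 90 degrees), 140 mm from the axis, 82 mm above the bench.
- knob (a joint): Knob angle, rad, grows clockwise from above (tightening), 0 to 0.6 at the start, stop at 3.8; at 0 point spoke lies at jig -x; a front spoke moves to jig +y. It stays where left. Free running takes 0.8 N m (7 N at 112 mm from the axis), plus 0.015 N m per newton of clamping: at 30 N 1.25 N m (11 N at 112 mm); paused, the pushing force reads 1 to 4 N less. Push with less than 25 N.
- turned: Turned wooden handle standing on end, 52 mm across, 112 mm tall. Origin under its centre.
- glue: White glue bottle, 54 mm across, 160 mm tall. Origin under its centre.
- driver: Screwdriver with red handle lying on the bench. Origin about mid-length.
- pot: Dark wooden pot with pencils, 76 mm across, 95 mm tall and 162 mm with pencils. Origin under its centre.
- chuckkey: Small steel chuck key, T-shaped, 70 mm across the bar, lying on the bench. Origin at the middle of the bar.
Not all that is in view belongs to the job. What is shaped like the blank but orange or pink is not meant.

How it is judged:
By the outcome, as a careful person would: the job done as asked, in the order asked, and still so for the second after the job is handed in, with the robot touching nothing.
It also fails if it takes over 72 s, if anything falls off the work surface, if the arm or the gripper's body presses on something with over 40 N, if the wrist force passes 120 N, or if a joint passes its speed limit or range.

## Working session

There is one attempt and no reset: what is moved stays moved. The work goes in short steps, Python scripts to look and compute and a tool call to move; the robot and the scene stay as the last step left them, time stands still between calls to the robot, and variables do not carry over. Pictures are saved under pics/ and viewed, about 8 in all and at most 12, crops included, and the job is handed in when it is done.

Besides the shell and the picture viewer there is one more tool, called after ">>>" in YAML: its name, and indented under it one key for each argument. move_arm: Moves the arm, as the interface text tells. Its arguments: {"type":"object","properties":{"motion":{"type":"array","items":{"type":"object","properties":{"offset":{"type":"array","items":{"type":"number"}},"angular":{"type":"array","items":{"type":"number"}},"jaw":{"type":"number"}}}},"squeeze":{"type":"number"}},"required":["motion"]}

```bash
mkdir -p pics; cat > h.py <<'E'
import numpy as np, cv2, json
from rig import ctrl
from scipy.spatial.transform import Rotation as R
def grab(n,f):
    d=ctrl.capture(n); cv2.imwrite(f'pics/{f}.png',d['img'][:,:,::-1])
    np.savez(f'pics/{f}.npz',K=d['intrinsics'],r=d['rvec'],t=d['tvec']); return d
def cal(f):
    z=np.load(f'pics/{f}.npz'); return z['K'],cv2.Rodrigues(z['r'].astype(float))[0],z['t'].astype(float).ravel()
def ray(f,u,v):
    K,Rm,t=cal(f); return -Rm.T@t, Rm.T@np.linalg.solve(K,[u,v,1.])
def at(f,u,v,z):
    c,d=ray(f,u,v); return c+d*(z-c[2])/d[2]
def pix(f,p):
    K,Rm,t=cal(f); q=K@(Rm@np.asarray(p,float)+t); return q[:2]/q[2]
def tri(*o):
    A=np.zeros((3,3));b=np.zeros(3)
    for f,u,v in o:
        c,d=ray(f,u,v); d=d/np.linalg.norm(d); P=np.eye(3)-np.outer(d,d); A+=P;b+=P@c
    return np.linalg.solve(A,b)
def crop(f,x0,y0,w,h,s,out):
    im=cv2.imread(f'pics/{f}.png')[y0:y0+h,x0:x0+w]; cv2.imwrite(f'pics/{out}.png',cv2.resize(im,None,fx=s,fy=s,interpolation=cv2.INTER_CUBIC))
def quat(q): return R.from_quat([q[1],q[2],q[3],q[0]])
def totool(goal):
    s=ctrl.sense(); Q=quat(s['ee_rot']); return Q.inv().apply(np.asarray(goal)-s['eef_pos'])/1000
E
python3 - <<'E'
from h import *
print(ctrl.sense(),ctrl.tips_ahead)
a=grab('scene','s0')['img'];b=grab('side','d0')['img'];
for f in('s0','d0'):
  print(ray(f,320,200))
E
```

```text
{'time_s': 0.0, 'joints': array([-1.50742883e+00,  3.13445802e-01,  1.49841963e+00,  1.06721230e-05,
        1.33098950e+00, -2.23409505e-01]), 'dq': array([ 0.00073942, -0.00050557,  0.00144105, -0.003153  , -0.00158068,
       -0.00098169]), 'tau': array([-1.59935455e-03, -4.12271726e+01, -2.59742099e+01, -2.22879416e-04,
        4.19664822e-03, -1.36060882e-05]), 'eef_pos': array([ 148.47357869, -503.32413783,  241.74378076]), 'ee_rot': array([-6.28707639e-04,  9.89737454e-01,  1.42896371e-01,  5.56166753e-05]), 'force': array([-0.4556851 ,  0.29486172,  0.0309393 ]), 'wrist_torque': array([ 0.0298757 , -0.01137075,  0.00012005]), 'grip_width': 0.9999500608312234} 11.0
(array([ 888.22562404, -494.938644  , 1055.09541557]), array([-0.35643603,  0.42092191, -0.83431295]))
(array([ 773.90091069, 1164.28534184, 1169.69386367]), array([-0.18312114, -0.73005615, -0.65841571]))
```

View pics/s0.png

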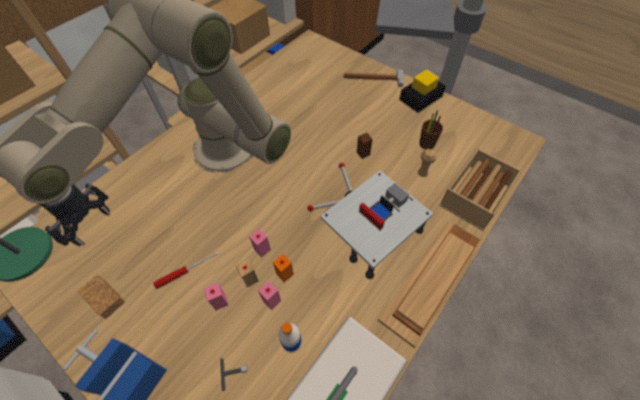

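View pics/d0.png

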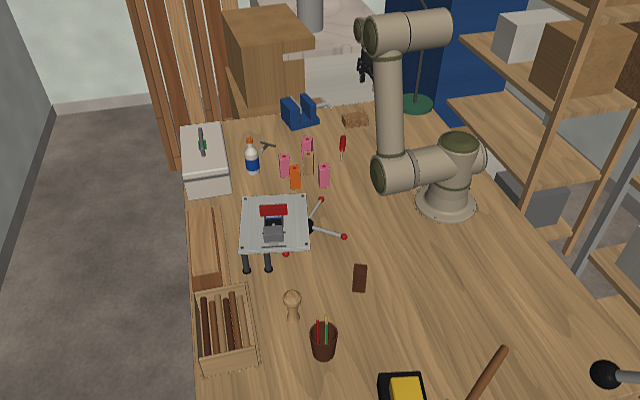

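Candidates in the scene view: pale block (247,273), pink (260,240), (216,294), (269,294), orange (284,267), walnut (364,145). I choose (247,273), which is (308,160) in the side view. I'll check it in one close crop, next to a crop of the jig.

```bash
python3 - <<'E'
from h import *
a=cv2.imread('pics/s0.png');b=cv2.imread('pics/d0.png')
def c(i,x,y,w=133,h=100): return cv2.resize(i[y:y+h,x:x+w],(400,300),interpolation=cv2.INTER_CUBIC)
cv2.imwrite('pics/c0.png',np.vstack([np.hstack([c(a,190,220),c(a,305,160)]),np.hstack([c(b,250,115),c(b,225,180)])]))
E
```

```text
(no output)
```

View pics/c0.png

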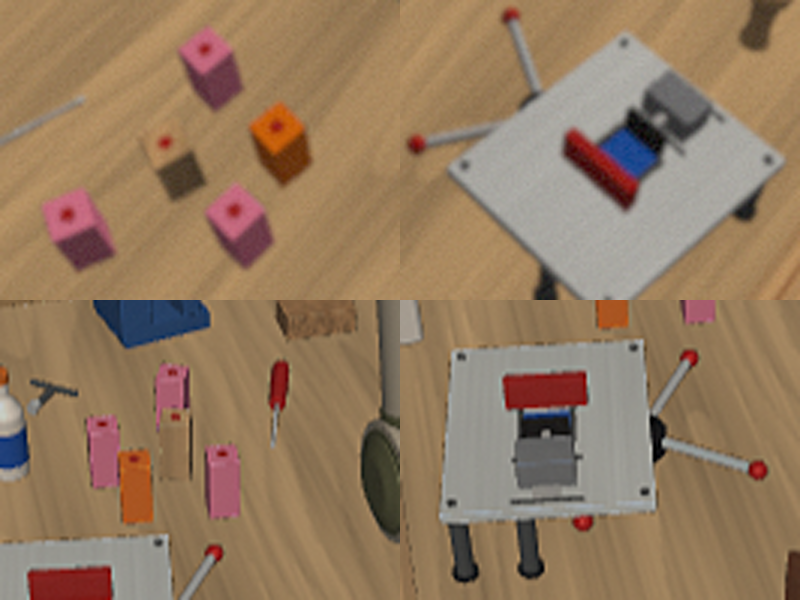

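The crop confirms that the block at scene (245,268) / side (308,154) is pale with a red dot. Pink and orange blocks surround it. Two front spokes stick out, with balls at (310,208) and (342,165), and the jaw is open beyond the blue seat.

```bash
python3 - <<'E'
from h import *
np.set_printoptions(precision=1,suppress=True)
print('dot',at('s0',244.9,267.6,90),at('d0',308.5,153.7,90),tri(('s0',244.9,267.6),('d0',308.5,153.7)))
for n,u,v in(('p1',257.8,236.3),('p2',212.6,291.2),('p3',268.5,290.5),('or',282,262)): print(n,at('s0',u,v,90))
print('block edges scene top corners')
print('plate s',[at('s0',*p,110) for p in((321.6,215.9),(379.5,171.6),(432,213))])
print('plate d',[at('d0',*p,110) for p in((240.3,197.3),(305.8,193.3),(309.8,249.8),(238.3,252.5))])
print('balls s',[at('s0',*p,82) for p in((310.3,207.9),(342.2,165.3))])
print('balls d',[at('d0',*p,82) for p in((321.4,199),(344,236.2),(285.8,253.8))])
E
```

```text
dot [ 452.9 -315.5   90. ] [ 449. -313.   90.] [ 450.  -315.1   87.7]
p1 [ 412.1 -222.    90. ]
p2 [ 433.  -417.9   90. ]
p3 [ 550.4 -322.8   90. ]
or [ 523.3 -238.5   90. ]
block edges scene top corners
plate s [array([524. , -59.7, 110. ]), array([567.1, 187.7, 110. ]), array([778.7, 153.8, 110. ])]
plate d [array([742.7, -93.9, 110. ]), array([518.4, -57.6, 110. ]), array([566.6, 206. , 110. ]), array([780.4, 162.2, 110. ])]
balls s [array([467.2, -45.9,  82. ]), array([443.2, 152.3,  82. ])]
balls d [array([465.3, -45.7,  82. ]), array([440.1, 150.3,  82. ]), array([637.5, 178.3,  82. ])]
```

>>> move_arm:
  motion:
    - {"offset": [0.06,-0.017,0]}
    - {"offset": [0.12,-0.034,0]}
    - {"offset": [0.18,-0.051,0]}
    - {"offset": [0.24,-0.068,0]}
    - {"offset": [0.29,-0.081,0]}

```text
schema error: expected keys offset, angular, jaw
```

```bash
python3 - <<'E'
from h import *
grab('wrist','w0'); s=ctrl.sense(); print(s['time_s'],s['eef_pos'],s['ee_rot'],s['joints'],s['force']); print(totool([450,-314,240]),pix('w0',[450,-314,90]),ray('w0',320,200))
E
```

```text
0.15 [ 148.50911675 -503.38405721  241.87070734] [-4.80626213e-04  9.89737967e-01  1.42893400e-01  4.38137095e-05] [-1.50736704e+00  3.13342426e-01  1.49822299e+00  1.08839163e-05
  1.33099241e+00 -2.23341737e-01] [ 0.01553535  0.50588319 -0.3525304 ]
[ 0.3427465  -0.0963704   0.00203799] [ 152.4981565  -362.21340831] (array([ 229.29244109, -480.12795427,  373.49211519]), array([-0.30348155, -0.10762713, -0.94692781]))
```

View pics/w0.png

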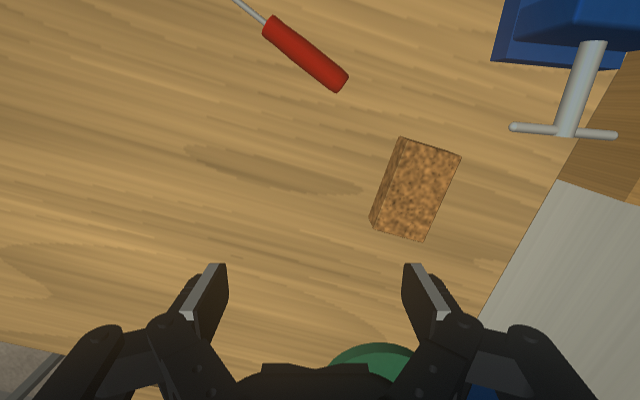

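The call was refused because all three keys are needed, so the arm hasn't moved. The picture shows only the cork block and the fingers.

>>> move_arm:
  motion:
    - {"offset": [0.06,-0.018,0],"angular": [0,0,0],"jaw": 0.085}
    - {"offset": [0.12,-0.036,0],"angular": [0,0,0],"jaw": 0.085}
    - {"offset": [0.18,-0.054,0],"angular": [0,0,0],"jaw": 0.085}
    - {"offset": [0.24,-0.072,0],"angular": [0,0,0],"jaw": 0.085}
    - {"offset": [0.29,-0.09,0],"angular": [0,0,0],"jaw": 0.085}

```text
time_s: 0.78
eef_pos: [402.8, -333.6, 242.1]
ee_rot: [-0.0, 0.99, 0.143, -0.0]
force: [0.3, -1.5, -0.5]
grip_width: 0.994
```

```bash
python3 - <<'E'
from h import *
grab('wrist','w1'); s=ctrl.sense(); print(s['time_s'],s['eef_pos'],s['ee_rot'],s['joints'],s['force']); print(totool([450,-314,240]),pix('w1',[450,-314,90]),ray('w1',320,200))
E
```

```text
0.825 [ 406.38329101 -330.07178139  242.14577915] [-7.84777091e-04  9.89420244e-01  1.45072360e-01  9.87757195e-04] [-0.90735022  0.30968147  1.50246285  0.00256763  1.32983493  0.37166045] [ 2.98612616  4.5296559  -1.37077397]
[ 0.04638981 -0.00287121  0.00225066] [307.87426933 134.27513215] (array([ 483.59992105, -310.23831206,  373.83331765]), array([-0.30341441, -0.10871935, -0.94682455]))
```

View pics/w1.png

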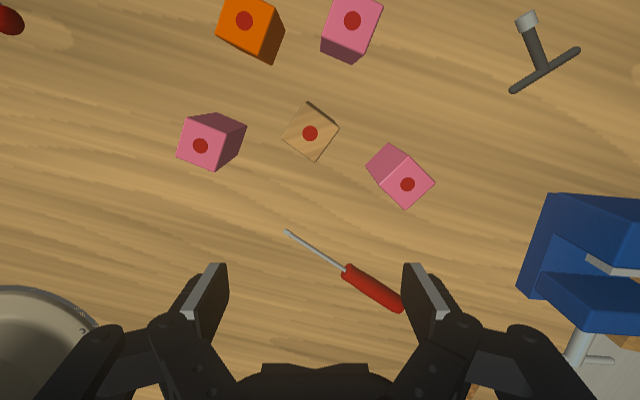

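The picture shows the blank's red dot at (310,133), with top corners at about (281,138), (315,162), (340,129) and (308,102). The gripper has room around it.

```bash
python3 - <<'E'
from h import *
np.set_printoptions(precision=3,suppress=True)
C=[at('w1',*p,90)[:2] for p in((281,138),(315,162),(340,129),(308,102))]
print(np.array(C),np.mean(C,0),at('w1',310,133,90))
for i in range(4):
  d=C[(i+1)%4]-C[i]; print(np.linalg.norm(d),np.degrees(np.arctan2(d[1],d[0])))
s=ctrl.sense();Q=quat(s['ee_rot']); print(Q.as_matrix(),s['eef_pos'],s['joints'])
for z in(240,81):print(totool(list(at('w1',310,133,90)[:2])+[z]))
for u,v in((200,146),(407,184),(353,20),(244,20)): print(at('w1',u,v,90))
E
```

```text
[[ 439.832 -291.378]
 [ 427.333 -327.469]
 [ 462.745 -340.588]
 [ 476.878 -306.384]] [ 451.697 -316.455] [ 451.642 -315.538   90.   ]
38.19392980004972 -109.10226907294519
37.763404880622616 -20.328139890525975
37.00866309630679 67.5486125308046
39.96973650737328 157.94865367868914
[[ 0.958  0.287  0.002]
 [ 0.287 -0.958  0.002]
 [ 0.002 -0.001 -1.   ]] [ 406.383 -330.072  242.146] [-0.907  0.31   1.502  0.003  1.33   0.372]
[ 0.048 -0.001  0.002]
[ 0.047 -0.001  0.161]
[ 411.654 -221.626   90.   ]
[ 431.829 -418.271   90.   ]
[ 548.139 -323.929   90.   ]
[ 523.049 -238.989   90.   ]
```

>>> move_arm:
  motion:
    - {"offset": [0.018,-0.002,0],"angular": [0,0,-10.5],"jaw": 0.065}
    - {"offset": [0.036,-0.003,0],"angular": [0,0,-21],"jaw": 0.065}
    - {"offset": [0.053,-0.005,0],"angular": [0,0,-31.5],"jaw": 0.065}
    - {"offset": [0.053,-0.005,0],"angular": [0,0,-42],"jaw": 0.065}
    - {"offset": [0.053,-0.005,0],"angular": [0,0,-52.5],"jaw": 0.065}

```text
time_s: 1.45
eef_pos: [450.7, -315.2, 242.0]
ee_rot: [-0.0, 0.823, 0.569, -0.0]
force: [-0.7, -0.7, 0.2]
grip_width: 0.761
```

>>> move_arm:
  motion:
    - {"offset": [0,0,0],"angular": [0,0,0],"jaw": 0.065}
    - {"offset": [0,0,0],"angular": [0,0,0],"jaw": 0.065}

```text
time_s: 1.7
eef_pos: [450.6, -315.4, 242.2]
ee_rot: [-0.0, 0.825, 0.564, -0.0]
force: [0.1, 0.0, 0.6]
grip_width: 0.758
```

```bash
python3 - <<'E'
from h import *
s=ctrl.sense();Q=quat(s['ee_rot']); print(Q.as_matrix(),s['eef_pos'],s['joints'],s['grip_width'],s['force'],totool([451.3,-315.7,64]))
y=Q.as_matrix()[:,1];print(np.degrees(np.arctan2(y[1],y[0])))
E
```

```text
[[ 3.62857316e-01  9.31844700e-01 -1.53040911e-04]
 [ 9.31844700e-01 -3.62857280e-01  2.22200330e-04]
 [ 1.51524191e-04 -2.23237377e-04 -9.99999964e-01]] [ 450.55416233 -315.41685426  242.16964943] [-8.23854267e-01  3.68347767e-01  1.42108945e+00  3.96062870e-05
  1.35242245e+00 -4.52530495e-01] 0.7582487457785271 [0.07435697 0.04614009 0.55492912] [-2.02122120e-05  8.37520500e-04  1.78169466e-01]
-21.27577593454658
```

>>> move_arm:
  motion:
    - {"offset": [0,0.001,0.045],"angular": [0,0,0],"jaw": 0.065}
    - {"offset": [0,0.001,0.09],"angular": [0,0,0],"jaw": 0.065}
    - {"offset": [0,0.001,0.13],"angular": [0,0,0],"jaw": 0.065}
    - {"offset": [0,0.001,0.16],"angular": [0,0,0],"jaw": 0.065}
    - {"offset": [0,0.001,0.178],"angular": [0,0,0],"jaw": 0.065}

```text
time_s: 2.33
eef_pos: [451.1, -315.4, 62.7]
ee_rot: [-0.001, 0.825, 0.565, -0.0]
force: [0.1, -0.4, 0.2]
grip_width: 0.76
```

>>> move_arm:
  motion:
    - {"offset": [0,0,0],"angular": [0,0,0],"jaw": 0.065}
    - {"offset": [0,0,0],"angular": [0,0,0],"jaw": 0.03}
    - {"offset": [0,0,0],"angular": [0,0,0],"jaw": 0.03}
    - {"offset": [0,0,0],"angular": [0,0,0],"jaw": 0.03}
    - {"offset": [0,0,0],"angular": [0,0,0],"jaw": 0.03}
  squeeze: 40

```text
time_s: 2.95
eef_pos: [451.9, -316.2, 65.4]
ee_rot: [0.001, 0.825, 0.566, 0.0]
force: [-1.0, 0.5, 7.0]
grip_width: 0.467
```

>>> move_arm:
  motion:
    - {"offset": [0,0,0],"angular": [0,0,0],"jaw": 0.03}
    - {"offset": [0,0,-0.015],"angular": [0,0,0],"jaw": 0.03}
    - {"offset": [0,0,-0.05],"angular": [0,0,0],"jaw": 0.03}
    - {"offset": [0,0,-0.1],"angular": [0,0,0],"jaw": 0.03}
    - {"offset": [0,0,-0.15],"angular": [0,0,0],"jaw": 0.03}

```text
time_s: 3.58
eef_pos: [451.3, -315.5, 216.7]
ee_rot: [0.0, 0.824, 0.566, 0.0]
force: [0.4, -0.4, -1.0]
grip_width: 0.47
```

>>> move_arm:
  motion:
    - {"offset": [0.04,0.007,-0.04],"angular": [0,0,-3],"jaw": 0.03}
    - {"offset": [0.09,0.015,-0.073],"angular": [0,0,-6],"jaw": 0.03}
    - {"offset": [0.145,0.025,-0.073],"angular": [0,0,-9],"jaw": 0.03}
    - {"offset": [0.2,0.035,-0.073],"angular": [0,0,-11],"jaw": 0.03}
    - {"offset": [0.25,0.044,-0.073],"angular": [0,0,-11],"jaw": 0.03}

```text
time_s: 4.2
eef_pos: [583.0, -96.3, 288.3]
ee_rot: [0.0, 0.766, 0.643, 0.0]
force: [0.4, -0.6, -2.1]
grip_width: 0.466
```

```bash
python3 - <<'E'
from h import *
s=ctrl.sense();Q=quat(s['ee_rot']);print(s['eef_pos'],s['joints'],s['grip_width'],s['force'],totool([645,8,290]))
y=Q.as_matrix()[:,1];print(np.degrees(np.arctan2(y[1],y[0])))
E
```

```text
[582.96935473 -96.3411045  288.29417514] [-3.61935993e-01  4.35924841e-01  1.20449858e+00  8.82773629e-05
  1.50049429e+00 -1.86888331e-01] 0.46558935316477396 [ 0.41548726 -0.5638996  -2.06088931] [ 0.11354974  0.04291163 -0.00168108]
-10.029845036547288
```

>>> move_arm:
  motion:
    - {"offset": [0.05,0.02,0],"angular": [0,0,0],"jaw": 0.03}
    - {"offset": [0.095,0.038,0],"angular": [0,0,0],"jaw": 0.03}
    - {"offset": [0.114,0.043,0],"angular": [0,0,0],"jaw": 0.03}
    - {"offset": [0.114,0.043,0],"angular": [0,0,0],"jaw": 0.03}
    - {"offset": [0.114,0.043,0],"angular": [0,0,0],"jaw": 0.03}

```text
time_s: 4.82
eef_pos: [644.3, 5.2, 287.7]
ee_rot: [0.0, 0.767, 0.642, -0.0]
force: [0.1, -1.0, -1.1]
grip_width: 0.466
```

```bash
python3 - <<'E'
from h import *
grab('wrist','w2')
s=ctrl.sense();print(s['time_s'],s['eef_pos'],s['joints'],s['grip_width'],s['force'])
E
```

```text
4.875 [644.30611395   5.03515566 287.72415054] [-1.73554840e-01  5.68327762e-01  1.00292580e+00 -3.21614003e-04
  1.57013894e+00  3.77465452e-03] 0.4714710309821228 [-0.32415947 -0.17785719 -1.62086761]
```

View pics/w2.png

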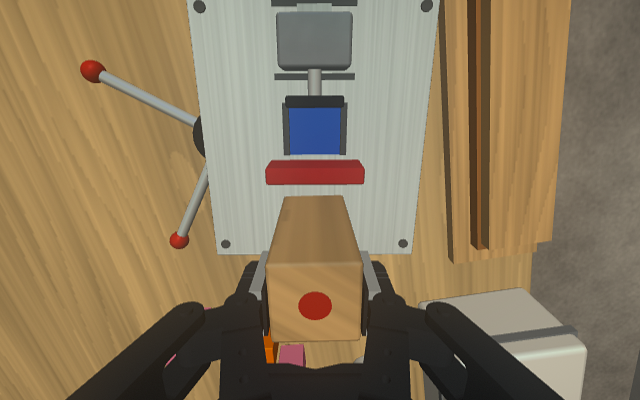

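The picture shows the blank held square. Ahead of it are the fence (row 160–185), the blue seat between the ribs (288–342, 107–155), and the jaw pad at row ~100. I'll enlarge that part.

```bash
python3 -c "
from h import *
crop('w2',250,80,130,118,5,'c2')"
```

```text
(no output)
```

View pics/c2.png

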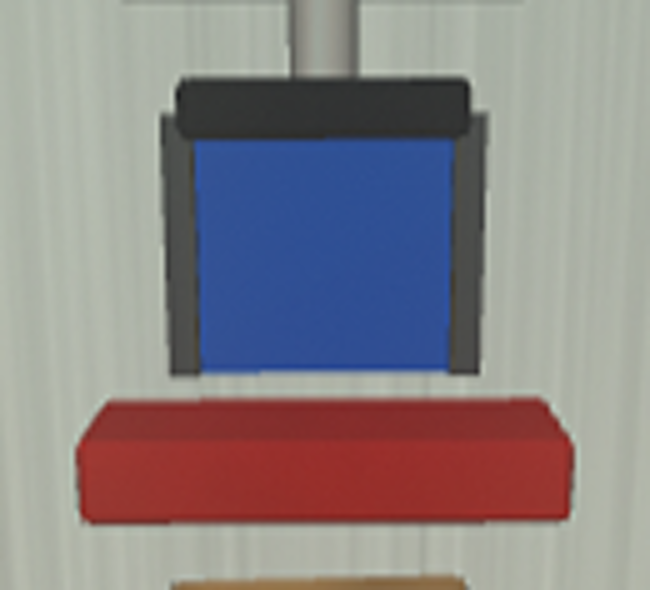

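```bash
python3 - <<'E'
from h import *
np.set_printoptions(precision=1,suppress=True)
P=lambda x,y,z:at('w2',250+x/5,80+y/5,z)
L,Rr=P(110,400,110),P(548,400,110); print('foot',L,Rr,np.linalg.norm(L-Rr),(L+Rr)/2)
A,B=P(78,440,150),P(573,440,150); print('top',A,B,np.linalg.norm(A-B),(A+B)/2)
C,D=P(202,372,110),P(450,372,110); print('blue',C,D,np.linalg.norm(C-D),(C+D)/2)
for q in((L,Rr),(A,B),(C,D)):
  d=q[1]-q[0];print(np.arctan2(d[1],d[0]))
yaw=np.mean([np.arctan2(*(q[1]-q[0])[1::-1]) for q in((L,Rr),(A,B))])
ux=np.array([np.cos(yaw),np.sin(yaw),0]);uy=np.array([-ux[1],ux[0],0])
f=((L+Rr)/2+(A+B)/2)/2; print('yaw',yaw,'fence',f,'seat',f+20*uy)
print('blue y',((C+D)/2-f)@uy,((C+D)/2-f)@ux)
for z in(110,130,149):print('pad',z,[(P(323,r,z)-f)@uy for r in(78,138)],(P(323,100,z)-f)@ux)
print('hub',f+20*uy-100*ux)
s=ctrl.sense();y=quat(s['ee_rot']).as_matrix()[:,1];print(s['eef_pos'],np.arctan2(y[1],y[0]))
# held blank bottom far edge
print('C:',ray('w2',320,200)[0])
for x,yy in((172,582),(463,576)): print(P(x,yy,s['eef_pos'][2]-64))
E
```

```text
foot [605.4  34.1 110. ] [693.3  18.3 110. ] 89.30478486056165 [649.3  26.2 110. ]
top [605.1  35.  150. ] [692.3  19.3 150. ] 88.64208595052497 [648.7  27.2 150. ]
blue [625.   36.4 110. ] [674.5  27.5 110. ] 50.260749202441396 [649.7  32.  110. ]
-0.17736839349162292
-0.17737603853364958
-0.17736312021626388
yaw -0.17737221601263625 fence [649.   26.7 130. ] seat [652.5  46.4 130. ]
blue y 5.324186393713512 -0.2177081604891452
pad 110 [np.float64(61.62665227449123), np.float64(50.686837551237865)] -0.8353198842296155
pad 130 [np.float64(61.64690705478226), np.float64(51.41444399909479)] -0.8474793252120254
pad 149 [np.float64(61.66614909605877), np.float64(52.10567012455886)] -0.859030794145374
hub [554.1  64.  130. ]
[644.3   5.  287.7] -0.1773292826173569
C: [658.9  87.8 419.3]
[627.8  28.3 223.7]
[666.4  22.2 223.7]
```

The fit is consistent: fence 89 mm long, blue edge 5.3 mm from the fence (5 expected), yaw −0.177, pad face about 51 mm from the fence. So the 40 mm blank has about 11 mm of play, and I'll put it down 25 mm from the fence.

>>> move_arm:
  motion:
    - {"offset": [0.025,0.001,0],"angular": [0,0,0],"jaw": 0.03}
    - {"offset": [0.0475,0.001,0],"angular": [0,0,0],"jaw": 0.03}
    - {"offset": [0.0475,0.001,0.01],"angular": [0,0,0],"jaw": 0.03}
    - {"offset": [0.0475,0.001,0.04],"angular": [0,0,0],"jaw": 0.03}
    - {"offset": [0.0475,0.001,0.06],"angular": [0,0,0],"jaw": 0.03}

```text
time_s: 5.5
eef_pos: [653.4, 52.3, 225.4]
ee_rot: [-0.001, 0.767, 0.642, -0.001]
force: [0.0, 0.3, -1.6]
grip_width: 0.459
```

>>> move_arm:
  motion:
    - {"offset": [0,0,0],"angular": [0,0,0],"jaw": 0.03}
    - {"offset": [0,0,0],"angular": [0,0,0],"jaw": 0.03}
    - {"offset": [0,0,0],"angular": [0,0,0],"jaw": 0.03}

```text
time_s: 5.88
eef_pos: [654.3, 52.8, 228.4]
ee_rot: [0.001, 0.766, 0.642, 0.001]
force: [-0.2, -0.3, -2.3]
grip_width: 0.464
```

```bash
python3 - <<'E'
from h import *
s=ctrl.sense();y=quat(s['ee_rot']).as_matrix()[:,1];print(s['eef_pos'],np.arctan2(y[1],y[0]),s['force'],totool([653.8,51.5,185]))
E
```

```text
[654.33082918  52.8242569  228.41591799] -0.1758584539823959 [-0.22228789 -0.32046851 -2.34607931] [-0.00140057 -0.00037097  0.04341518]
```

>>> move_arm:
  motion:
    - {"offset": [-0.001,0,0.015],"angular": [0,0,0],"jaw": 0.03}
    - {"offset": [-0.001,0,0.03],"angular": [0,0,0],"jaw": 0.03}
    - {"offset": [-0.001,0,0.042],"angular": [0,0,0],"jaw": 0.03}
    - {"offset": [-0.001,0,0.048],"angular": [0,0,0],"jaw": 0.03}
    - {"offset": [-0.001,0,0.048],"angular": [0,0,0],"jaw": 0.03}

```text
time_s: 6.5
eef_pos: [653.8, 52.0, 178.9]
ee_rot: [-0.0, 0.766, 0.642, -0.0]
force: [-0.5, -0.1, -1.0]
grip_width: 0.463
```

>>> move_arm:
  motion:
    - {"offset": [0,0,0.002],"angular": [0,0,0],"jaw": 0.03}
    - {"offset": [0,0,0.003],"angular": [0,0,0],"jaw": 0.03}
    - {"offset": [0,0,0.004],"angular": [0,0,0],"jaw": 0.03}

```text
time_s: 6.88
eef_pos: [653.9, 52.0, 175.5]
ee_rot: [0.0, 0.766, 0.642, 0.0]
force: [-1.2, 1.5, 4.9]
grip_width: 0.465
```

Contact reads 5 N at the expected height, so I release and rise.

>>> move_arm:
  motion:
    - {"offset": [0,0,0],"angular": [0,0,0],"jaw": 0.045}
    - {"offset": [0,0,0],"angular": [0,0,0],"jaw": 0.055}
    - {"offset": [0,0,0],"angular": [0,0,0],"jaw": 0.065}
    - {"offset": [0,0,0],"angular": [0,0,0],"jaw": 0.07}
    - {"offset": [0,0,0],"angular": [0,0,0],"jaw": 0.07}

```text
time_s: 7.5
eef_pos: [653.9, 52.0, 175.3]
ee_rot: [0.0, 0.766, 0.642, 0.0]
force: [0.2, -0.5, 0.0]
grip_width: 0.821
```

>>> move_arm:
  motion:
    - {"offset": [0,0,-0.015],"angular": [0,0,0],"jaw": 0.07}
    - {"offset": [0,0,-0.04],"angular": [0,0,0],"jaw": 0.07}
    - {"offset": [0,0,-0.08],"angular": [0,0,0],"jaw": 0.07}
    - {"offset": [-0.04,0,-0.12],"angular": [0,0,0],"jaw": 0.07}
    - {"offset": [-0.06,0,-0.12],"angular": [0,0,0],"jaw": 0.07}

```text
time_s: 8.12
eef_pos: [643.9, -8.6, 299.9]
ee_rot: [0.003, 0.767, 0.642, 0.002]
force: [-0.7, -0.6, -0.1]
grip_width: 0.82
```

```bash
python3 - <<'E'
from h import *
grab('wrist','w3')
s=ctrl.sense();print(s['time_s'],s['eef_pos'],s['joints'],s['grip_width'],s['force'])
crop('w3',80,0,420,300,1.9,'c3')
E
```

```text
8.175 [643.21637194 -10.43702728 297.35531571] [-1.97650593e-01  5.61542363e-01  9.89514504e-01 -9.32845980e-04
  1.58709903e+00 -1.93447198e-02] 0.8178626487227845 [-0.47928911 -1.89885356 -1.02075914]
```

View pics/c3.png

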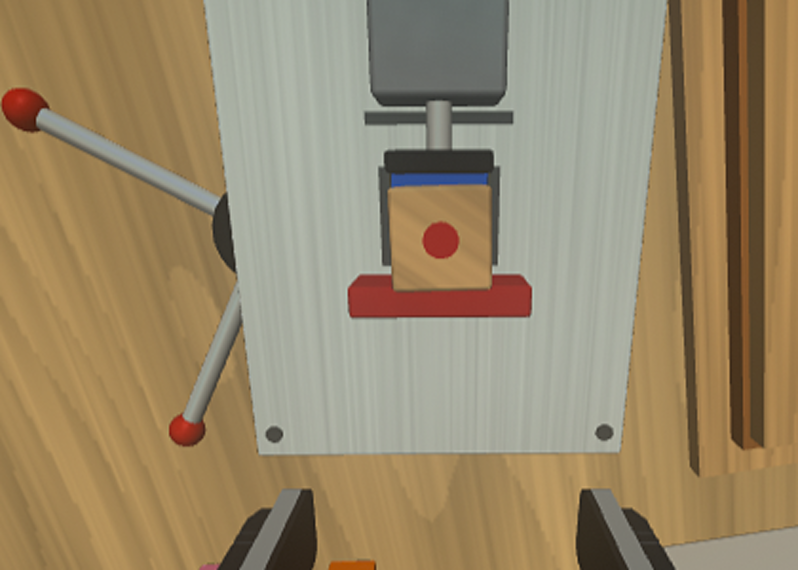

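The blank stands upright between pad and fence, clear of the gripper. The balls are at full-image (93,57) and (178,226). Next I locate the spokes and the neighbours.

```bash
python3 - <<'E'
from h import *
np.set_printoptions(precision=3,suppress=True)
B=at('w3',93.2,57.4,82);A=at('w3',178.4,226.3,82);print('A',A,'B',B)
yaw=-.1774;hub=np.array([554.,64.5])
for p in(A,B):
  d=p[:2]-hub; a=np.arctan2(d[1],d[0])-yaw; print(np.hypot(*d),'phase deg',(180-np.degrees(a)+180)%360-180)
print('spare top',at('s0',364,136,90),at('d0',360,265,90),'turned',at('d0',292,293,112),'pot',at('d0',323,325,95),'dot',at('w3',80+441/1.9,240/1.9,200))
s=ctrl.sense();print(s['eef_pos'])
def goal(phi,r,t):  # pusher pose for spoke phase phi(deg)
  f=np.radians(phi);Rj=R.from_euler('z',yaw).as_matrix()[:2,:2]
  rad=Rj@[-np.cos(f),np.sin(f)];tan=Rj@[np.sin(f),np.cos(f)]
  return hub+r*rad+t*tan, np.degrees(np.arctan2(tan[1],tan[0]))
x=quat(s['ee_rot']).as_matrix()[:,0];th=np.degrees(np.arctan2(x[1],x[0]))
for phi in(27,):
  g,a=goal(phi,112,-32);print(g,a,'rot tool z',th-a,totool([*g,200]),totool([*g,89]))
E
```

```text
A [467.633 -47.301  82.   ] B [441.936 150.248  82.   ]
141.27491660538962 phase deg -62.47799332112743
141.10599603036178 phase deg 27.25778791150273
spare top [427.734 301.837  90.   ] [430.326 286.31   90.   ] turned [653.051 354.587 112.   ] pot [592.439 466.005  95.   ] dot [653.769  52.973 200.   ]
[643.216 -10.437 297.355]
[445.415 106.658] 52.8357287143792 rot tool z 26.94703630403842 [ 0.08  -0.216  0.097] [ 0.08  -0.216  0.208]
```

>>> move_arm:
  motion:
    - {"offset": [0.018,-0.048,0.0],"angular": [0,0,6],"jaw": 0.0}
    - {"offset": [0.036,-0.097,0.02],"angular": [0,0,12],"jaw": 0.0}
    - {"offset": [0.054,-0.146,0.05],"angular": [0,0,18],"jaw": 0.0}
    - {"offset": [0.072,-0.194,0.08],"angular": [0,0,24],"jaw": 0.0}
    - {"offset": [0.08,-0.216,0.11],"angular": [0,0,27],"jaw": 0.0}

```text
time_s: 8.8
eef_pos: [442.2, 110.9, 184.2]
ee_rot: [-0.0, 0.895, 0.445, -0.0]
force: [1.0, -0.4, 1.0]
grip_width: -0.001
```

>>> move_arm:
  motion:
    - {"offset": [0,0,0],"angular": [0,0,0],"jaw": 0.0}
    - {"offset": [0,0,0],"angular": [0,0,0],"jaw": 0.0}

```text
time_s: 9.05
eef_pos: [445.9, 109.2, 186.3]
ee_rot: [0.0, 0.895, 0.446, 0.001]
force: [0.6, 0.1, 0.2]
grip_width: 0.0
```

```bash
cat >> h.py <<'E'
yaw=-.1774;hub=np.array([554.,64.5])
def goal(phi,r,t):
  f=np.radians(phi);Rj=R.from_euler('z',yaw).as_matrix()[:2,:2]
  rad=Rj@[-np.cos(f),np.sin(f)];tan=Rj@[np.sin(f),np.cos(f)]
  return hub+r*rad+t*tan, np.degrees(np.arctan2(tan[1],tan[0]))
def where():
  s=ctrl.sense();x=quat(s['ee_rot']).as_matrix()[:,0];th=np.degrees(np.arctan2(x[1],x[0]))
  F=quat(s['ee_rot']).inv().apply(s['force']); d=s['eef_pos'][:2]-hub
  pp=(180-np.degrees(np.arctan2(d[1],d[0])-yaw)+180)%360-180
  print('t',s['time_s'],'pos',s['eef_pos'].round(1),'theta',th.round(1),'tool-phase',round(90+np.degrees(yaw)-th,1),'Ftool',F.round(1),'R',np.hypot(*d).round(1),'posphase',pp.round(1),'j',s['joints'].round(2),'w',round(s['grip_width'],3)); return th
E
python3 - <<'E'
from h import *
where()
g,a=goal(27.2,112,-32);print(totool([*g,89]))
E
```

```text
t 9.05 pos [445.9 109.2 186.3] theta 53.0 tool-phase 26.9 Ftool [ 0.4  0.4 -0.2] R 117.0 posphase 12.3 j [-0.02  0.22  1.77 -0.    1.15  0.63] w 0.0
[-0.00202244  0.00093001  0.09725524]
```

>>> move_arm:
  motion:
    - {"offset": [-0.002,0.001,0.03],"angular": [0,0,0],"jaw": 0.0}
    - {"offset": [-0.002,0.001,0.06],"angular": [0,0,0],"jaw": 0.0}
    - {"offset": [-0.002,0.001,0.085],"angular": [0,0,0],"jaw": 0.0}
    - {"offset": [-0.002,0.001,0.097],"angular": [0,0,0],"jaw": 0.0}
    - {"offset": [-0.002,0.001,0.097],"angular": [0,0,0],"jaw": 0.0}

```text
time_s: 9.68
eef_pos: [444.9, 107.0, 88.5]
ee_rot: [-0.0, 0.895, 0.446, 0.0]
force: [0.0, -0.9, 0.6]
grip_width: -0.002
```

>>> move_arm:
  motion:
    - {"offset": [0.005,0,0],"angular": [0,0,0],"jaw": 0.0}
    - {"offset": [0.01,0,0],"angular": [0,0,0],"jaw": 0.0}
    - {"offset": [0.013,0,0],"angular": [0,0,0],"jaw": 0.0}
    - {"offset": [0.015,0,0],"angular": [0,0,0],"jaw": 0.0}

```text
time_s: 10.18
eef_pos: [453.5, 119.5, 88.4]
ee_rot: [0.0, 0.895, 0.446, 0.0]
force: [-0.0, 0.2, 0.2]
grip_width: 0.002
```

```bash
python3 -c "
from h import *
where()"
```

```text
t 10.175 pos [453.5 119.5  88.4] theta 52.9 tool-phase 26.9 Ftool [ 0.1 -0.1 -0.2] R 114.6 posphase 18.5 j [0.01 0.39 1.85 0.   0.91 0.65] w 0.002
```

Now I push along the arc around the hub, 3° per row.

>>> move_arm:
  motion:
    - {"offset": [0.0059,-0.0007,0],"angular": [0,0,3],"jaw": 0.0}
    - {"offset": [0.0118,-0.0012,0],"angular": [0,0,6],"jaw": 0.0}
    - {"offset": [0.0177,-0.0013,0],"angular": [0,0,9],"jaw": 0.0}
    - {"offset": [0.0237,-0.0011,0],"angular": [0,0,12],"jaw": 0.0}
    - {"offset": [0.0296,-0.0006,0],"angular": [0,0,15],"jaw": 0.0}

```text
time_s: 10.8
eef_pos: [470.0, 142.8, 88.3]
ee_rot: [0.0, 0.946, 0.324, -0.001]
force: [-4.6, -5.8, 4.1]
grip_width: -0.0
```

```bash
python3 -c "
from h import *
where()"
```

```text
t 10.8 pos [470.  142.8  88.3] theta 37.9 tool-phase 42.0 Ftool [-7.2  1.8 -4.1] R 114.8 posphase 32.8 j [ 0.06  0.43  1.78 -0.    0.94  0.97] w -0.0
```

>>> move_arm:
  motion:
    - {"offset": [0.0059,-0.0007,0],"angular": [0,0,3],"jaw": 0.0}
    - {"offset": [0.0118,-0.0012,0],"angular": [0,0,6],"jaw": 0.0}
    - {"offset": [0.0177,-0.0013,0],"angular": [0,0,9],"jaw": 0.0}
    - {"offset": [0.0237,-0.0011,0],"angular": [0,0,12],"jaw": 0.0}
    - {"offset": [0.0296,-0.0006,0],"angular": [0,0,15],"jaw": 0.0}

```text
time_s: 11.42
eef_pos: [492.8, 161.6, 88.3]
ee_rot: [0.0, 0.98, 0.198, -0.002]
force: [-6.1, -4.3, 5.1]
grip_width: 0.001
```

```bash
python3 -c "
from h import *
where()"
```

```text
t 11.425 pos [492.8 161.6  88.3] theta 22.9 tool-phase 57.0 Ftool [-7.3  1.6 -5.1] R 114.8 posphase 47.6 j [ 0.09  0.48  1.7  -0.    0.97  1.26] w 0.001
```

It runs free at 7.3 N, matching the stated 7 N. Another 12° on this spoke, then I change spokes.

>>> move_arm:
  motion:
    - {"offset": [0.0059,-0.0007,0],"angular": [0,0,3],"jaw": 0.0}
    - {"offset": [0.0118,-0.0012,0],"angular": [0,0,6],"jaw": 0.0}
    - {"offset": [0.0177,-0.0013,0],"angular": [0,0,9],"jaw": 0.0}
    - {"offset": [0.0237,-0.0011,0],"angular": [0,0,12],"jaw": 0.0}

```text
time_s: 11.92
eef_pos: [514.0, 172.0, 88.3]
ee_rot: [0.0, 0.996, 0.095, -0.002]
force: [-6.2, -2.7, 5.9]
grip_width: 0.003
```

```bash
python3 -c "
from h import *
where()"
```

```text
t 11.925 pos [514.  172.   88.3] theta 10.9 tool-phase 69.0 Ftool [-6.6  1.5 -5.9] R 114.7 posphase 59.4 j [ 0.11  0.52  1.63 -0.    1.    1.49] w 0.003
```

>>> move_arm:
  motion:
    - {"offset": [-0.015,-0.003,0],"angular": [0,0,0],"jaw": 0.0}
    - {"offset": [-0.02,-0.003,-0.01],"angular": [0,0,0],"jaw": 0.0}
    - {"offset": [-0.02,-0.003,-0.05],"angular": [0,0,0],"jaw": 0.0}
    - {"offset": [-0.02,-0.003,-0.05],"angular": [0,0,0],"jaw": 0.0}

```text
time_s: 12.42
eef_pos: [496.5, 171.5, 141.6]
ee_rot: [-0.0, 0.995, 0.095, 0.003]
force: [-0.1, 0.2, 0.3]
grip_width: -0.0
```

```bash
python3 - <<'E'
from h import *
th=where()
for p in(-21,):
  g,a=goal(p,112,-35);print(g,a,'rot',th-a,totool([*g,140]))
E
```

```text
t 12.425 pos [496.5 171.5 141.6] theta 10.9 tool-phase 68.9 Ftool [-0.  -0.2 -0.3] R 121.4 posphase 51.6 j [ 0.11  0.41  1.64 -0.    1.09  1.49] w -0.0
[450.57671985   9.06873515] 100.8357287143792 rot -89.89804376755154 [-0.0759125   0.15073197  0.00116213]
```

>>> move_arm:
  motion:
    - {"offset": [-0.015,0.03,0],"angular": [0,0,-10],"jaw": 0.0}
    - {"offset": [-0.03,0.06,0],"angular": [0,0,-20],"jaw": 0.0}
    - {"offset": [-0.045,0.09,0],"angular": [0,0,-30],"jaw": 0.0}
    - {"offset": [-0.06,0.12,0],"angular": [0,0,-40],"jaw": 0.0}
    - {"offset": [-0.076,0.151,0],"angular": [0,0,-50],"jaw": 0.0}

```text
time_s: 13.05
eef_pos: [448.4, 7.6, 138.1]
ee_rot: [-0.0, 0.86, 0.51, -0.0]
force: [0.2, -0.0, 0.4]
grip_width: 0.003
```

>>> move_arm:
  motion:
    - {"offset": [0,0,0],"angular": [0,0,-10],"jaw": 0.0}
    - {"offset": [0,0,0],"angular": [0,0,-20],"jaw": 0.0}
    - {"offset": [0,0,0],"angular": [0,0,-30],"jaw": 0.0}
    - {"offset": [0,0,0],"angular": [0,0,-40],"jaw": 0.0}
    - {"offset": [0,0,0],"angular": [0,0,-40],"jaw": 0.0}

```text
time_s: 13.68
eef_pos: [448.8, 8.6, 138.1]
ee_rot: [-0.0, 0.637, 0.771, -0.0]
force: [0.3, -0.2, 1.0]
grip_width: 0.001
```

```bash
python3 - <<'E'
from h import *
th=where()
g,a=goal(-21,112,-35);print('rot',th-a,totool([*g,88.5]))
E
```

```text
t 13.675 pos [448.8   8.6 138.1] theta 100.8 tool-phase -21.0 Ftool [-0.2  0.3 -1. ] R 119.1 posphase -38.2 j [-0.24  0.27  1.86 -0.    1.02 -0.43] w 0.001
rot 0.0023553441970136646 [0.00014147 0.00183835 0.04962955]
```

>>> move_arm:
  motion:
    - {"offset": [0,0.002,0.02],"angular": [0,0,0],"jaw": 0.0}
    - {"offset": [0,0.002,0.04],"angular": [0,0,0],"jaw": 0.0}
    - {"offset": [0,0.002,0.049],"angular": [0,0,0],"jaw": 0.0}
    - {"offset": [0.008,0.002,0.049],"angular": [0,0,0],"jaw": 0.0}
    - {"offset": [0.015,0.002,0.049],"angular": [0,0,0],"jaw": 0.0}

```text
time_s: 14.3
eef_pos: [448.2, 24.3, 89.9]
ee_rot: [0.0, 0.637, 0.771, 0.0]
force: [-1.0, -0.3, -0.0]
grip_width: -0.002
```

>>> move_arm:
  motion:
    - {"offset": [0.002,0,0],"angular": [0,0,0],"jaw": 0.0}
    - {"offset": [0.004,-0.0003,0],"angular": [0,0,1],"jaw": 0.0}
    - {"offset": [0.006,-0.0005,0],"angular": [0,0,2],"jaw": 0.0}
    - {"offset": [0.008,-0.0007,0],"angular": [0,0,3],"jaw": 0.0}

```text
time_s: 14.8
eef_pos: [446.2, 30.5, 89.8]
ee_rot: [0.001, 0.657, 0.754, -0.0]
force: [-0.8, -8.2, 1.6]
grip_width: -0.009
```

```bash
python3 -c "
from h import *
where()"
```

```text
t 14.8 pos [446.2  30.5  89.8] theta 97.9 tool-phase -18.1 Ftool [-8.  -1.9 -1.6] R 113.0 posphase -27.7 j [-0.19  0.34  1.91 -0.    0.89 -0.33] w -0.009
```

Contact on the next spoke reads 8 N. I go on in small steps, reading the force.

>>> move_arm:
  motion:
    - {"offset": [0.0029,-0.0004,0],"angular": [0,0,1.5],"jaw": 0.0}
    - {"offset": [0.0059,-0.0007,0],"angular": [0,0,3],"jaw": 0.0}

```text
time_s: 15.05
eef_pos: [444.6, 36.3, 89.8]
ee_rot: [0.001, 0.676, 0.737, -0.001]
force: [-1.2, -8.1, 1.0]
grip_width: 0.003
```

```bash
python3 -c "
from h import *
where()"
```

```text
t 15.05 pos [444.6  36.3  89.8] theta 94.9 tool-phase -15.0 Ftool [-8.  -1.9 -1. ] R 113.0 posphase -24.6 j [-0.18  0.34  1.91 -0.    0.89 -0.26] w 0.003
```

>>> move_arm:
  motion:
    - {"offset": [0.0029,-0.0004,0],"angular": [0,0,1.5],"jaw": 0.0}
    - {"offset": [0.0059,-0.0007,0],"angular": [0,0,3],"jaw": 0.0}

```text
time_s: 15.3
eef_pos: [443.2, 42.0, 89.8]
ee_rot: [0.001, 0.695, 0.719, -0.001]
force: [-2.3, -9.7, 2.9]
grip_width: -0.003
```

```bash
python3 -c "
from h import *
where()"
```

```text
t 15.3 pos [443.2  42.   89.8] theta 91.9 tool-phase -12.0 Ftool [-9.6 -2.6 -2.8] R 113.0 posphase -21.7 j [-0.17  0.34  1.91 -0.    0.89 -0.2 ] w -0.003
```

>>> move_arm:
  motion:
    - {"offset": [0.0029,-0.0004,0],"angular": [0,0,1.5],"jaw": 0.0}
    - {"offset": [0.0059,-0.0007,0],"angular": [0,0,3],"jaw": 0.0}

```text
time_s: 15.55
eef_pos: [442.2, 47.7, 89.8]
ee_rot: [0.001, 0.714, 0.7, -0.001]
force: [-2.4, -10.6, 3.6]
grip_width: -0.003
```

```bash
python3 -c "
from h import *
where()"
```

```text
t 15.55 pos [442.2  47.7  89.8] theta 88.9 tool-phase -9.0 Ftool [-10.6  -2.2  -3.5] R 113.1 posphase -18.7 j [-0.16  0.34  1.92 -0.    0.89 -0.13] w -0.003
```

>>> move_arm:
  motion:
    - {"offset": [0.0029,-0.0004,0],"angular": [0,0,1.5],"jaw": 0.0}
    - {"offset": [0.0059,-0.0007,0],"angular": [0,0,3],"jaw": 0.0}

```text
time_s: 15.8
eef_pos: [441.4, 53.6, 89.8]
ee_rot: [0.001, 0.732, 0.681, -0.001]
force: [-5.8, -11.7, 5.0]
grip_width: -0.003
```

```bash
python3 - <<'E'
from h import *
where(); d=grab('wrist','w4'); grab('side','d4'); where()
crop('w4',240,60,400,300,2,'c4')
E
```

```text
t 15.8 pos [441.4  53.6  89.8] theta 85.9 tool-phase -6.1 Ftool [-12.1  -4.9  -4.9] R 113.1 posphase -15.7 j [-0.14  0.34  1.92 -0.    0.89 -0.07] w -0.003
t 15.9 pos [441.4  53.8  89.7] theta 85.9 tool-phase -6.1 Ftool [-9.4 -3.4 -3.9] R 113.1 posphase -15.6 j [-0.14  0.34  1.92 -0.    0.89 -0.07] w 0.003
```

View pics/w4.png

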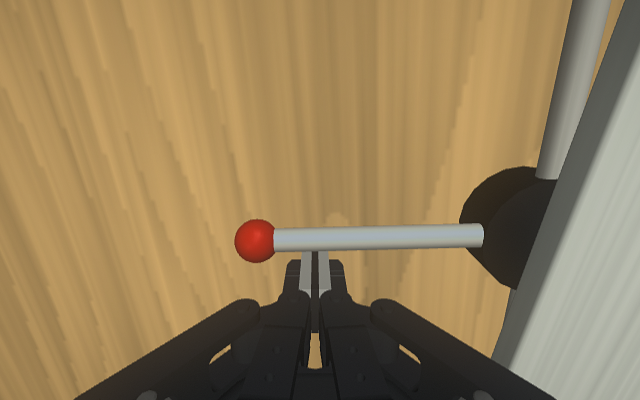

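The picture shows the finger against the spoke, clear of the ball and the hub. Force while moving is 12.1 N against 7.3–8 N free, and 9.4 N paused. Estimates of the clamping run 20–33 N, so a last small step.

>>> move_arm:
  motion:
    - {"offset": [0.0015,-0.0002,0],"angular": [0,0,0.8],"jaw": 0.0}
    - {"offset": [0.0029,-0.0004,0],"angular": [0,0,1.5],"jaw": 0.0}

```text
time_s: 16.15
eef_pos: [441.2, 56.4, 89.7]
ee_rot: [0.001, 0.741, 0.672, -0.001]
force: [-5.3, -12.7, 4.4]
grip_width: 0.001
```

```bash
python3 -c "
from h import *
where()"
```

```text
t 16.15 pos [441.2  56.4  89.7] theta 84.4 tool-phase -4.6 Ftool [-13.1  -4.   -4.4] R 113.1 posphase -14.3 j [-0.14  0.34  1.92 -0.    0.89 -0.04] w 0.001
```

That reads 13.1 N, so I stop here, back off, rise and check.

>>> move_arm:
  motion:
    - {"offset": [-0.01,0,0],"angular": [0,0,0],"jaw": 0.0}
    - {"offset": [-0.022,0,0],"angular": [0,0,0],"jaw": 0.0}
    - {"offset": [-0.022,0,-0.03],"angular": [0,0,0],"jaw": 0.0}
    - {"offset": [-0.022,0,-0.08],"angular": [0,0,0],"jaw": 0.0}
    - {"offset": [-0.022,0,-0.13],"angular": [0,0,0],"jaw": 0.0}

```text
time_s: 16.77
eef_pos: [439.0, 35.3, 220.8]
ee_rot: [-0.0, 0.741, 0.672, 0.0]
force: [0.0, -0.0, 0.6]
grip_width: -0.004
```

>>> move_arm:
  motion:
    - {"offset": [-0.04,0.04,-0.03],"angular": [0,0,0],"jaw": 0.0}
    - {"offset": [-0.08,0.08,-0.06],"angular": [0,0,0],"jaw": 0.0}
    - {"offset": [-0.1,0.12,-0.08],"angular": [0,0,0],"jaw": 0.0}
    - {"offset": [-0.1,0.17,-0.08],"angular": [0,0,0],"jaw": 0.0}
    - {"offset": [-0.1,0.19,-0.08],"angular": [0,0,0],"jaw": 0.0}

```text
time_s: 17.4
eef_pos: [620.1, -83.4, 298.2]
ee_rot: [-0.0, 0.741, 0.672, -0.0]
force: [-0.7, 0.4, 0.6]
grip_width: 0.002
```

```bash
python3 - <<'E'
from h import *
grab('wrist','w5'); where(); print(pix('w5',[652.5,46.4,200]))
E
```

```text
t 17.45 pos [620.9 -83.4 297.7] theta 84.4 tool-phase -4.6 Ftool [-1.3  2.3  0.1] R 162.3 posphase -124.5 j [-0.32  0.52  1.05  0.    1.57 -0.22] w -0.0
[344.5449322   17.33540938]
```

View pics/w5.png

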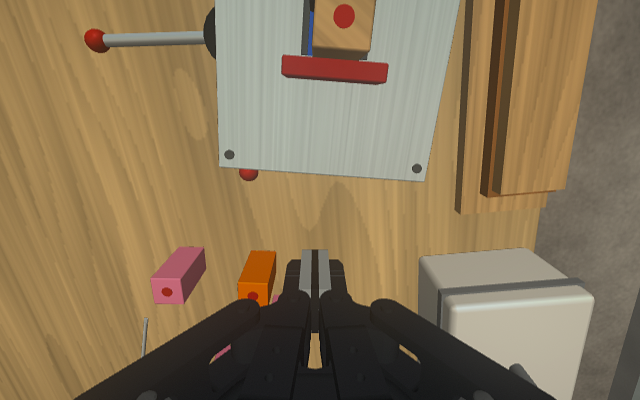

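The dot is at (344,16), against (344.5,17.3) predicted for a blank on the seat against the fence. It stands upright. I check the knob angle from the ball at (97,40) and hand in.

```bash
python3 - <<'E'
from h import *
p=at('w5',97,40,82);d=p[:2]-hub;print(np.hypot(*d),(180-np.degrees(np.arctan2(d[1],d[0])-yaw)+180)%360-180, at('w5',344,16,200))
where(); print(ctrl.finish_job())
E
```

```text
140.9332640570915 -5.969709529407567 [652.19523352  47.20097551 200.        ]
t 17.45 pos [620.9 -83.4 297.7] theta 84.4 tool-phase -4.6 Ftool [-1.3  2.3  0.1] R 162.3 posphase -124.5 j [-0.32  0.52  1.05  0.    1.57 -0.22] w -0.0
the job is handed in; nothing more can be done
None
```

I stood the pale blank with the red dot on the blue seat, let go of it, and clamped it against the fence. I pushed two front spokes clockwise in turn with shut fingers, about 57° in all. The job is handed in at about 17.5 s of the 72 s.

**Position:** the last picture puts the red dot at (652, 47) mm. The seat is at (652.5, 46.4), so the blank stands upright against the fence, with the gripper well clear of it.

**Clamping force:** the pushing force rose from 7.3–8 N running free to 13.1 N at the end, always below 25 N. That is slightly more than the 4 N rise asked for. The two estimates disagree: about 39 N from the pushing force, about 25–28 N from the knob angle and the measured gap. Both are inside 12–48 N, and I could not measure the pressure on the fence directly.

**Other points:** the first move call was refused because of a missing key, and nothing moved. I saw no contact with anything else on the bench, but I did not check every other object in a last overall picture.

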